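Pack the two-tier engine-service stand

ROBOT

A 6-joint arm with a two-finger parallel gripper is mounted at the origin on a cart in front of the work surface, level with it; the furniture and walls round the work are solid. World frame = base frame: x ahead of the robot, y to its left, z up, the work surface at z = 0. Lengths are in mm, angles in rad, forces in N, time in s.
With the tool pointing down it reaches from about 275 to 750 mm from the base axis. Payload 10.2 kg.
Tool frame: the origin (TCP) lies between the finger pads; the fingertips stand 19 mm ahead of it and the grasp point (between the pads) is the TCP; z points along the fingers, y is the line along which they close (so a half turn about z gives the same grasp; the last joint's range is limited). The gripper opens to 85 mm and grips with 20 to 120 N. Pads are 22 mm wide; open, the fingers measure 114 mm over their backs; the gripper's body (76 mm by 85 mm) begins 54 mm behind the grasp point. The pads swing forward as they close: fully open they stand 13 mm farther back than shut.
Start: joints at [0.993, 0.313, 1.498, -0, 1.331, -0.223], TCP at [182.399, 492.302, 250.294] pointing down, gripper open.
Joint ranges: [-2.94, 2.94], [-0.97, 2.17], [0.19, 2.56], [-1.23, 4.37], [0.02, 3.11], [-2.88, 2.88]. Speed limits (rad/s): [2.39, 2.39, 3.01, 3.14, 3.14, 3.14].

INTERFACE

Orientations are given as a unit quaternion [w, x, y, z].
In Python, from rig import sense, capture, finish_job gives the robot as it stands. The module is installed in compiled form; this text tells all that it offers.
- The arm moves only by the tool move_arm, never from a script. Its argument "moves" is a list of rows, each an object with "turn": the turn, a rotation vector about the tool's x, y, z in rad, a list of three; "translation": the shift along the tool's x, y, z in mm, a list of three; "hand": the opening, from 0 (shut) to 1 (fully open). In form: [{"turn": [wx, wy, wz], "translation": [x, y, z], "hand": hand}, ...]. A call has 1 to 10 rows; each row shifts and turns the commanded pose from where the row before left it, along the tool's axes as they then stand; what a row does not reach is not made up. A row lasts 1/12 s, in which the tool goes at most 41.7 mm and 7.16 degrees, less where a joint would pass 70% of its speed; a pose out of reach is approached as far as the arm can. A call with a gripper value outside its range is refused whole. The fingers move at their own pace and stop on an object; "grip_force" is the grip in N (left out, the last holds). Time passes only in rows, so rows that do not move let the fingers close. It gives the time, the measured TCP pose, the force, the opening and the grip force at its end, in the units of the state.
- sense(): the state, without advancing time (a new reading comes with each control period).
- capture(name): name is "side" or "top"; returns a dict with "image" (400x640x3 uint8, blue, green, red), "z_map" (400x640 float32, mm along the optical axis (not along the pixel's ray), 0 where there is no reading), "vertical_fov" (degrees; the focal length in pixels is half the picture's height over the tangent of half this angle, whatever the lens; pixels are square), "cx", "cy" (the principal point, pixels), "R" (3x3) and "t" (3): a world point X has camera coordinates R X + t. Camera axes: x right, y down, z forward; pixel columns grow to the right and rows downward; lengths in mm; the calibration is good to about 2 mm. A picture is of the moment at which its call begins.
- finish_job(): hands the job in; it is judged then, once.
The state is a dict: "time_s": time; "joints": joint angles; "dq": joint speeds; "tau": joint torques, N m; "eef_pos": TCP position; "ee_rot": TCP orientation; "force": force on the tool from outside, world axes, zero at the start; "wrist_torque": the same for the moment, N m; "grip_width": opening from 0.0 (shut) to 1.0 (fully open); "grip_force": force on a finger pad.
Only numpy, scipy, OpenCV 4.12 (cv2) and the standard library are available. Lean on these libraries where they do the work, as an engineer would, in place of code of your own. Each camera call takes 0.05 s, during which the arm holds its last target. There are 200 camera calls.

TASK

Pack the engine-service stand on the bench: stand the loose bolt in the lower bay with the nut and the loose spark plug in the lower bay with the other plug, leaving the nut and plug that are already in there undisturbed. Then drop the loose tray over all four posts until it rests level on their collars, and stand the small green and the small cream bottle upright in it, one on each side of its handle.

Things in the scene. Friction and masses are not known exactly. Their poses are not given: they have to be found in the camera images.
- stand: Lower tier of the stand: grey steel tray, 130 (x) x 240 (y), fixed. Origin: centre of underside. Floor 5 thick; well 130 x 190, walls 4 thick, rim 27 high; cross wall as high at y=0 makes 2 bays, each 122 x 91, centres y=+-47. Posts at x=+-50, y=+-107: 13 thick, collar 20 wide with top 72 above bench, on it a pin 8 wide tapering to 2.4, tip at 92. Which bay is for which kind varies.
- tray: Upper tier: loose grey tray, about 0.35 kg, 130 (x) x 240 (y). Origin: centre of underside. Floor 5 thick with four 13 mm holes at x=+-50, y=+-107 that go over the pins, either way round; seated, its origin is 72 above the stand's. Well 130 x 190, rim 25 high, cross wall at y=0: 2 bays 122 x 91, centres y=+-47. Above the cross wall a wooden bar along x, 100 long, 14 wide, 22 high, centre 56 up.
- bolt: Loose steel hex bolt standing on its head, 50 high, head 27 wide and 10 high, shank 16 diameter. Origin: centre of its underside, z up. 60 g.
- plug: Loose spark plug, pale, standing on its thread out on the bench, 58 high: thread 14 diameter up to 14, hexagon 22 wide from 14 to 25, above it a body 13 to 14 diameter. Origin: centre of its underside, z up. 50 g.
- nut: Steel hex nut, 24 by 28, 13 high, that already lies in one bay of the stand, in a back outer corner (about x = 30, y = 67 either side, in the stand's frame): this is the bay for nuts and bolts. Origin: centre of its underside.
- old_plug: Spark plug of the same kind as the loose one that already stands in the other bay of the stand, in its back outer corner (about x = 30, y = 67 either side, in the stand's frame): this is the bay for plugs. Origin: centre of its underside, z up.
- green_bottle: Small dark green bottle of two-stroke oil with a red cap, 38 (its x) by 58 (its y), 125 high; the flat sides end at 108. Origin: centre of its underside, z up. About 0.11 kg.
- cream_bottle: Small cream bottle of fuel additive with a yellow cap, 34 (its x) by 50 (its y), 115 high; the flat sides end at 99. Origin: centre of its underside, z up. About 0.1 kg.
Not all that is in view belongs to the job. What is shaped like the bolt but orange is not meant.

How it is judged:
By the outcome, as a careful person would: the job done as asked, in the order asked, and still so for the second after the job is handed in, with the robot touching nothing.
It also fails if it takes over 131 s, if anything falls off the work surface, if the arm or the gripper's body presses on something with over 40 N, if the wrist force passes 120 N, or if a joint passes its speed limit or range.

## Working session

There is one attempt and no reset: what is moved stays moved. The work goes in short steps, Python scripts to look and compute and a tool call to move; the robot and the scene stay as the last step left them, time stands still between calls to the robot, and variables do not carry over. Pictures are saved under pics/ and viewed, at most 14 in all, crops included, and the job is handed in when it is done.

Besides the shell and the picture viewer there is one more tool, called after "Request:" as name(argument=value, ...) on one line, values as JSON. move_arm: Moves the arm, as the interface text tells. Its arguments: {"type":"object","properties":{"moves":{"type":"array","items":{"type":"object","properties":{"turn":{"type":"array","items":{"type":"number"}},"translation":{"type":"array","items":{"type":"number"}},"hand":{"type":"number"}}}},"grip_force":{"type":"number"}},"required":["moves"]}

```bash
mkdir -p pics; cat > h.py <<'E'
import numpy as np, cv2
from rig import sense, capture, finish_job
def cam(n):
    c=capture(n); c['f']=200/np.tan(np.radians(c['vertical_fov'])/2); c['R']=np.array(c['R']);c['t']=np.array(c['t']); return c
def pts(c):
    z=c['z_map'];v,u=np.mgrid[0:z.shape[0],0:z.shape[1]]
    P=np.dstack([(u-c['cx'])/c['f']*z,(v-c['cy'])/c['f']*z,z])
    W=(P-c['t'])@c['R']; W[z==0]=np.nan; return W
def ray(c,u,v,h):
    d=np.array([(u-c['cx'])/c['f'],(v-c['cy'])/c['f'],1])@c['R']; o=-c['t']@c['R']
    return o+d*(h-o[2])/d[2]
E
python3 - <<'E'
from h import *
for n in('top','side'):
    c=cam(n);cv2.imwrite(f'pics/{n}0.png',c['image']);np.savez(f'{n}0.npz',**c)
    print(n,c['vertical_fov'],c['cx'],c['cy'],(-c['t']@c['R']).round(),c['R'].round(2).tolist())
print(sense())
E
```

```text
top 50.38791992200835 323.726788014867 204.64749747555945 [ 506. -103. 1111.] [[-0.01, -1.0, 0.01], [-1.0, 0.01, -0.06], [0.06, -0.01, -1.0]]
side 46.77145430219238 320.9267832698845 193.38941981621014 [104. 307. 750.] [[-0.68, -0.74, 0.01], [-0.56, 0.5, -0.66], [0.48, -0.45, -0.75]]
{'time_s': 0.1, 'joints': array([ 9.92590506e-01,  3.13423202e-01,  1.49832789e+00,  3.33602927e-06,
        1.33096334e+00, -2.23393876e-01]), 'dq': array([-0.00114978, -0.0028571 , -0.00064588,  0.00253268,  0.00192675,
        0.00031302]), 'tau': array([ 2.19682741e-03, -4.12899828e+01, -2.60138118e+01, -1.90296187e-04,
        3.10830786e-03, -1.95330250e-05]), 'eef_pos': array([182.29558617, 492.13584907, 249.78986687]), 'ee_rot': array([-2.20325200e-04,  1.76477219e-01,  9.84304565e-01, -5.15805886e-04]), 'force': array([ 0.0663249 ,  0.74157318, -0.46119858]), 'wrist_torque': array([ 0.04161599,  0.01826112, -0.0343013 ]), 'grip_force': 0.0, 'grip_width': 0.9999206322054902}
```

View pics/top0.png

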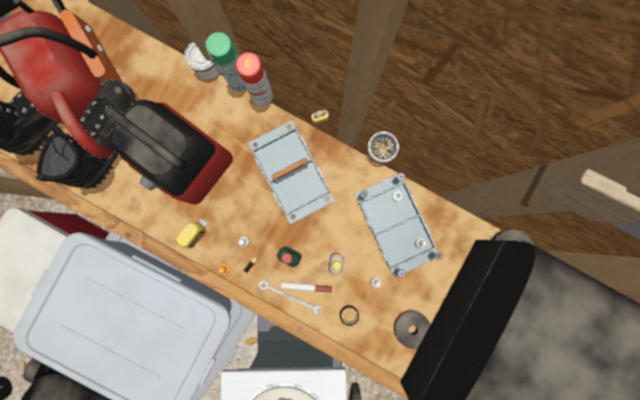

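View pics/side0.png

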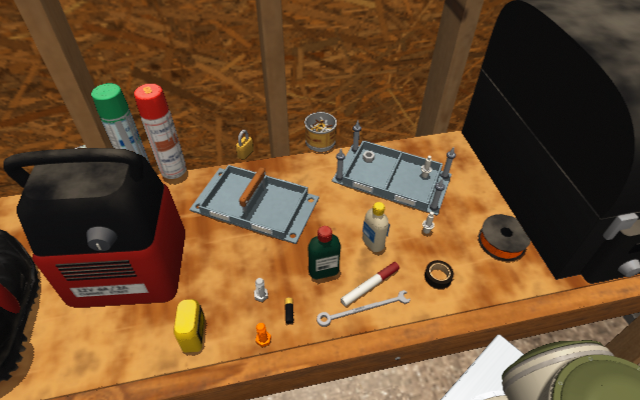

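```bash
cat > m.py <<'E'
from h import *
T=dict(np.load('top0.npz'));S=dict(np.load('side0.npz'))
WT,WS=pts(T),pts(S)
def blob(W,u0,v0,u1,v1,lo,hi):
    m=np.zeros(W.shape[:2],bool);m[v0:v1,u0:u1]=1
    return W[m&(W[...,2]>lo)&(W[...,2]<hi)]
def show(n,P):
    if len(P)<5: print(n,len(P));return
    r=cv2.minAreaRect(P[:,:2].astype(np.float32))
    print(n,len(P),'mean',P.mean(0).round(1),'rect',np.round(r[0],1),np.round(r[1],1),round(r[2],1),'zmax',P[:,2].max().round(1))
def pins(W,b):
    P=blob(W,*b,60,97);k=P[:,:2].astype(np.float32)
    _,l,c=cv2.kmeans(k,4,None,(3,50,.1),5,2)
    for i in range(4): show('  post',P[l[:,0]==i])
print('bench',np.nanmedian(WT[300:310,130:150,2]),np.nanmedian(WT[230:260,300:320,2]),np.nanmedian(WS[250:260,200:240,2]))
pins(WT,(350,165,445,285)); pins(WS,(330,115,460,215))
for n,W,b in(('T',WT,(245,115,335,228)),('S',WS,(188,160,322,245))):
    show(n+' tray',blob(W,*b,8,35)); show(n+' bar',blob(W,*b,50,80))
for nm,bt,bs,lo in(('bolt',(235,233,252,250),(250,275,272,304),12),('plug',(368,275,384,290),(418,208,440,238),10),('green',(275,243,303,268),(303,225,345,282),8),
  ('cream',(326,250,346,278),(360,200,392,254),8)):
    for n,W,b in(('T',WT,bt),('S',WS,bs)):
        show(n+' '+nm,blob(W,*b,lo,140))
show('S nut',blob(WS,360,148,378,164,12,25)); show('S oldplug',blob(WS,419,152,436,182,12,70))
show('T nut',blob(WT,388,188,406,205,12,25)); show('T oldplug',blob(WT,412,234,430,252,28,70))
show('T bottle tops g',blob(WT,275,243,303,268,100,140));show('T tops c',blob(WT,326,250,346,278,93,140))
E
python3 m.py
python3 -c "
import cv2;a=cv2.imread('pics/top0.png');cv2.imwrite('pics/a.png',cv2.resize(a[110:330,210:450],None,fx=2.7,fy=2.7,interpolation=2))"
```

```text
bench -217.5470633486719 0.09584920398349676 0.19224420650346097
  post 51 mean [ 596.3 -207.5   74.3] rect [ 596.3 -207.6] [17.3 17.4] 0.2 zmax 90.3
  post 61 mean [ 446.1 -381.7   73.7] rect [ 453.  -371.1] [56.2 19.2] 56.5 zmax 93.2
  post 51 mean [ 637.1 -298.7   74.6] rect [ 637.1 -299.6] [17.9 18.3] 80.4 zmax 92.2
  post 54 mean [ 401.8 -293.1   74.3] rect [ 388.  -273.5] [18.1 68.3] 33.3 zmax 92.1
  post 174 mean [ 420.6 -336.5   73. ] rect [ 435.1 -331. ] [ 53.2 119.7] 24.5 zmax 94.7
  post 75 mean [ 593.1 -205.5   73.5] rect [ 594.6 -207.5] [17.1 19.6] 46.6 zmax 91.7
  post 89 mean [ 647.9 -292.7   70.8] rect [ 668.6 -279.1] [87.8 43.2] 7.0 zmax 93.8
  post 37 mean [ 438.1 -131.6   87.4] rect [ 431.4 -135.3] [32.2 17.7] 7.5 zmax 94.3
T tray 947 mean [674.3 -27.8  18.2] rect [681.  -61.2] [238.2 215.4] 27.1 zmax 35.0
T bar 256 mean [664.6 -26.2  64.8] rect [705.8 -54.7] [ 54.  193.4] 55.4 zmax 72.0
S tray 1756 mean [658.5 -18.3  19.3] rect [661.9 -23.1] [226.7 136.1] 27.3 zmax 33.8
S bar 372 mean [656.3 -20.   62.6] rect [660.4 -24. ] [ 14.9 100. ] 27.0 zmax 70.1
T bolt 49 me
[... 497 characters left out ...]
m 270 mean [ 429.5 -135.8   86.5] rect [ 427.2 -136.8] [33.6 48.7] 82.2 zmax 117.2
S cream 963 mean [ 417.8 -127.1   65.5] rect [ 422.8 -131. ] [48.5 33.1] 14.3 zmax 117.6
S nut 91 mean [ 594.3 -301.9   16.5] rect [ 602.  -304.1] [35.7 44. ] 22.6 zmax 23.5
S oldplug 209 mean [ 474.1 -358.9   31.1] rect [ 469.3 -354.7] [38.4 73.5] 36.1 zmax 64.3
T nut 58 mean [ 595.1 -298.7   17.7] rect [ 596.6 -299.5] [32.1 45.8] 3.7 zmax 24.5
T oldplug 57 mean [ 472.5 -352.7   41.6] rect [ 468.2 -361.3] [38.2 20.3] 55.8 zmax 66.4
T bottle tops g 110 mean [446.2 -21.7 120.5] rect [446.6 -19.9] [29.8 24.3] 37.8 zmax 129.6
T tops c 74 mean [ 427.5 -136.3  111.8] rect [ 427.7 -136.8] [19.7 21.6] 69.5 zmax 117.2
```

View pics/a.png

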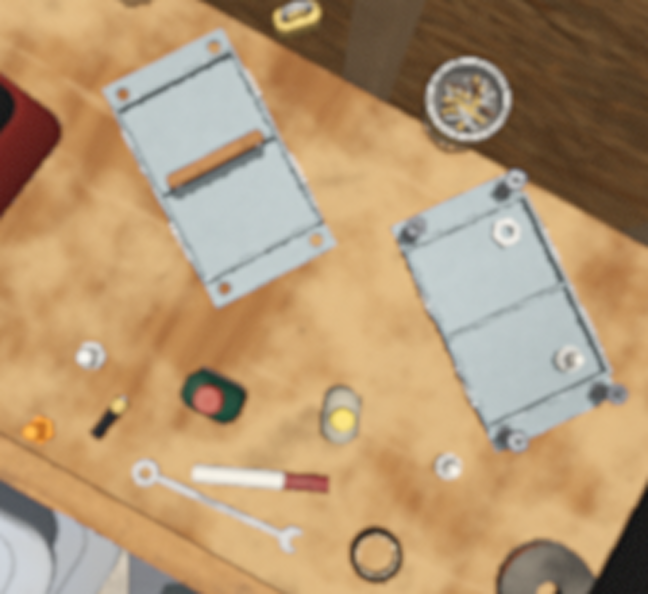

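```bash
cat > plan.py <<'E'
from h import *
from scipy.spatial.transform import Rotation as Ro
def plan(x,y,z,yang):
    s=sense();q=np.array(s['ee_rot']);R=Ro.from_quat(q[[1,2,3,0]])
    a=np.radians(yang); Y=np.array([np.cos(a),np.sin(a),0]);Z=np.array([0,0,-1.])
    Rt=Ro.from_matrix(np.c_[np.cross(Y,Z),Y,Z])
    print('t',round(s['time_s'],2),'pos',np.round(s['eef_pos'],1),'turn',(R.inv()*Rt).as_rotvec().round(3),'then shift',Rt.inv().apply(np.array([x,y,z])-s['eef_pos']).round(1),'grip',round(s['grip_width'],3),round(s['grip_force'],1))
E
cat > m2.py <<'E'
from m import *
print('----')
C=np.vstack([WT.reshape(-1,3),WS.reshape(-1,3)]);
for a in(WT,WS):
  a=a.reshape(-1,3)
  for e in((596,-207),(637,-299),(401,-294),(443,-385)):
    d=np.hypot(a[:,0]-e[0],a[:,1]-e[1]);P=a[(d<20)&(a[:,2]>66)&(a[:,2]<97)];show('post',P);
    print('   tip',np.round(P[P[:,2]>83].mean(0),1) if (P[:,2]>83).any() else 0)
for n,a in(('T',WT),('S',WS)):
  a=a.reshape(-1,3);d=np.hypot(a[:,0]-661,a[:,1]+24)
  show(n+'bar',a[(d<58)&(a[:,2]>58)&(a[:,2]<75)])
  show(n+'rim',a[(d<140)&(a[:,2]>15)&(a[:,2]<34)&(abs(a[:,1]+24)<115)])
  for nm,e,lo,hi,r in(('green',(446,-20),60,104,45),('cream',(426,-135),55,95,40),('bolt shank',(481,98),20,60,20),('bolthi',(481,98),44,60,20),('plug',(373,-237),30,64,16),('plugtip',(373,-237),50,64,16)):
    d=np.hypot(a[:,0]-e[0],a[:,1]-e[1]);show(n+nm,a[(d<r)&(a[:,2]>lo)&(a[:,2]<hi)])
E
python3 m2.py | sed '1,/----/d'
```

```text
post 51 mean [ 596.3 -207.5   74.3] rect [ 596.3 -207.6] [17.3 17.4] 0.2 zmax 90.3
   tip [ 596.6 -208.3   87.8]
post 51 mean [ 637.1 -298.7   74.6] rect [ 637.1 -299.6] [17.9 18.3] 80.4 zmax 92.2
   tip [ 636.9 -298.2   87.9]
post 53 mean [ 402.3 -294.1   74.6] rect [ 401.7 -294.6] [18.2 17.4] 44.1 zmax 92.1
   tip [ 402.7 -294.2   87. ]
post 54 mean [ 442.7 -385.3   74.8] rect [ 442.4 -386.2] [20.  17.2] 87.7 zmax 93.2
   tip [ 442.1 -385.9   87.6]
post 67 mean [ 593.3 -205.7   74.8] rect [ 594.6 -207.5] [17.1 19.6] 46.6 zmax 91.7
   tip [ 595.  -206.5   87.5]
post 61 mean [ 634.2 -296.3   74.8] rect [ 634.7 -296.1] [18.3 16.1] 22.3 zmax 93.8
   tip [ 635.  -297.4   87.8]
post 79 mean [ 398.5 -292.    74.2] rect [ 398.7 -293.1] [19.4 16.2] 48.9 zmax 94.7
   tip [ 399.3 -291.7   86.9]
post 72 mean [ 439.4 -383.1   75.3] rect [ 440.3 -384.1] [17.3 20.4] 39.7 zmax 91.0
   tip [ 440.  -384.5   87.9]
Tbar 233 mean [662.3 -24.6  65.7] rect [663.4 -24.3] [15.7 98.9] 27.3 zmax 72.0
Trim 516 mean [666.4 -23.6  23.9] rect [663.4 -24.3] [190.9 133.8] 27.0 zmax 33.6
Tgreen 247 mean [448.  -23.
[... 456 characters left out ...]
 [7.2 8.8] 27.6 zmax 62.0
Sbar 296 mean [657.5 -20.7  64.8] rect [660.5 -23.9] [ 14.7 100. ] 27.1 zmax 70.1
Srim 1263 mean [658.8 -17.2  22.4] rect [671.5 -43.4] [191.8 181.9] 26.9 zmax 33.9
Sgreen 669 mean [435.6 -12.1  84.9] rect [441.4 -18.9] [57.7 35.6] 59.8 zmax 103.6
Scream 457 mean [ 417.9 -127.1   77.1] rect [ 422.5 -130.9] [48.1 32.3] 12.8 zmax 94.8
Sbolt shank 126 mean [477.6 100.8  40.5] rect [480.   99.4] [15.7 14.5] 59.4 zmax 52.9
Sbolthi 62 mean [479.1  99.3  49. ] rect [479.6  98.6] [14.1 13.8] 52.9 zmax 52.9
Splug 67 mean [ 371.  -234.5   45.5] rect [ 371.3 -235.5] [11.7  8.7] 50.6 zmax 59.7
Splugtip 22 mean [ 371.9 -236.    55. ] rect [ 371.9 -235.9] [7.7 7.2] 48.7 zmax 59.7
```

```bash
python3 -c "
from plan import *
plan(481,98.5,120,114)"
```

```text
t 0.1 pos [182.3 492.1 249.8] turn [-0.001 -0.001 -0.774] then shift [-112.8 -481.1  129.8] grip 1.0 0.0
```

Request:
move_arm(moves=[{"turn": [0, 0, -0.11], "translation": [0, 0, 0], "hand": 0.5}, {"turn": [0, 0, -0.11], "translation": [0, 0, 0], "hand": 0.5}, {"turn": [0, 0, -0.11], "translation": [0, 0, 0], "hand": 0.5}, {"turn": [0, 0, -0.11], "translation": [0, 0, 0], "hand": 0.5}, {"turn": [0, 0, -0.11], "translation": [0, 0, 0], "hand": 0.5}, {"turn": [0, 0, -0.11], "translation": [0, 0, 0], "hand": 0.5}, {"turn": [0, 0, -0.114], "translation": [0, 0, 0], "hand": 0.5}, {"turn": [0, 0, 0], "translation": [-8, -34, 0], "hand": 0.5}, {"turn": [0, 0, 0], "translation": [-8, -34, 0], "hand": 0.5}, {"turn": [0, 0, 0], "translation": [-8, -34, 0], "hand": 0.5}])

```text
time_s: 0.93
eef_pos: [246.0, 407.8, 249.9]
ee_rot: [-0.0, -0.209, 0.978, -0.0]
force: [0.5, 0.1, -0.2]
grip_width: 0.503
grip_force: 0.0
```

Request:
move_arm(moves=[{"turn": [0, 0, 0], "translation": [-8, -34, 10], "hand": 0.5}, {"turn": [0, 0, 0], "translation": [-8, -34, 10], "hand": 0.5}, {"turn": [0, 0, 0], "translation": [-8, -34, 10], "hand": 0.5}, {"turn": [0, 0, 0], "translation": [-8, -34, 10], "hand": 0.5}, {"turn": [0, 0, 0], "translation": [-8, -34, 15], "hand": 0.5}, {"turn": [0, 0, 0], "translation": [-8, -34, 15], "hand": 0.5}, {"turn": [0, 0, 0], "translation": [-8, -34, 15], "hand": 0.5}, {"turn": [0, 0, 0], "translation": [-8, -34, 15], "hand": 0.5}, {"turn": [0, 0, 0], "translation": [-8, -34, 15], "hand": 0.5}, {"turn": [0, 0, 0], "translation": [-8, -34, 15], "hand": 0.5}])

```text
time_s: 1.77
eef_pos: [457.9, 129.3, 119.4]
ee_rot: [-0.0, -0.208, 0.978, 0.0]
force: [0.8, -0.3, 0.6]
grip_width: 0.5
grip_force: 0.0
```

```bash
python3 -c "
from plan import *
plan(481,98.5,38,114)"
```

```text
t 1.77 pos [457.9 129.3 119.4] turn [ 0. -0.  0.] then shift [ -8.6 -37.5  81.4] grip 0.5 0.0
```

Request:
move_arm(moves=[{"turn": [0, 0, 0], "translation": [-4.4, -19.5, 0], "hand": 0.5}, {"turn": [0, 0, 0], "translation": [-4.4, -19.5, 0], "hand": 0.5}, {"turn": [0, 0, 0], "translation": [0, 0, 25], "hand": 0.5}, {"turn": [0, 0, 0], "translation": [0, 0, 25], "hand": 0.5}, {"turn": [0, 0, 0], "translation": [0, 0, 20], "hand": 0.5}, {"turn": [0, 0, 0], "translation": [0, 0, 11.5], "hand": 0.5}, {"turn": [0, 0, 0], "translation": [0, 0, 0], "hand": 0.5}])

```text
time_s: 2.35
eef_pos: [479.7, 98.8, 36.5]
ee_rot: [-0.002, -0.208, 0.978, 0.001]
force: [-0.1, 0.5, -0.6]
grip_width: 0.5
grip_force: 0.0
```

```bash
python3 - <<'E'
from plan import *
plan(481,98.5,38,114)
c=cam('side');cv2.imwrite('pics/b.png',cv2.resize(c['image'][180:360,150:390],None,fx=2.5,fy=2.5))
E
```

```text
t 2.35 pos [479.7  98.8  36.5] turn [ 0.002 -0.004  0.   ] then shift [-1.  -0.8 -1.5] grip 0.5 0.0
```

View pics/b.png

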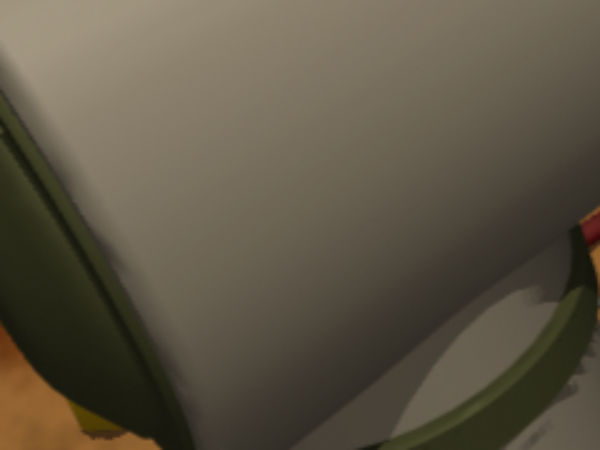

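Request:
move_arm(moves=[{"turn": [0, 0, 0], "translation": [0, 0, 0], "hand": 0}, {"turn": [0, 0, 0], "translation": [0, 0, 0], "hand": 0}, {"turn": [0, 0, 0], "translation": [0, 0, 0], "hand": 0}, {"turn": [0, 0, 0], "translation": [0, 0, 0], "hand": 0}, {"turn": [0, 0, 0], "translation": [0, 0, -15], "hand": 0}, {"turn": [0, 0, 0], "translation": [0, 0, -25], "hand": 0}, {"turn": [0, 0, 0], "translation": [0, 0, -30], "hand": 0}, {"turn": [0, 0, 0], "translation": [0, 0, -30], "hand": 0}, {"turn": [0, 0, 0], "translation": [0, 0, -30], "hand": 0}], grip_force=40)

```text
time_s: 3.15
eef_pos: [480.9, 98.9, 170.6]
ee_rot: [0.0, -0.208, 0.978, -0.0]
force: [0.1, 0.7, -1.1]
grip_width: 0.167
grip_force: 39.2
```

```bash
python3 -c "
from plan import *
plan(551.3,-259.4,160,114)"
```

```text
t 3.15 pos [480.9  98.9 170.6] turn [-0.  0.  0.] then shift [  81.4 -355.9   10.6] grip 0.167 39.2
```

Request:
move_arm(moves=[{"turn": [0, 0, 0], "translation": [7.4, -32.4, 0], "hand": 0}, {"turn": [0, 0, 0], "translation": [7.4, -32.4, 0], "hand": 0}, {"turn": [0, 0, 0], "translation": [7.4, -32.4, 0], "hand": 0}, {"turn": [0, 0, 0], "translation": [7.4, -32.4, 0], "hand": 0}, {"turn": [0, 0, 0], "translation": [7.4, -32.4, 0], "hand": 0}, {"turn": [0, 0, 0], "translation": [7.4, -32.4, 0], "hand": 0}, {"turn": [0, 0, 0], "translation": [7.4, -32.4, 0], "hand": 0}, {"turn": [0, 0, 0], "translation": [7.4, -32.4, 0], "hand": 0}, {"turn": [0, 0, 0], "translation": [7.4, -32.4, 0], "hand": 0}, {"turn": [0, 0, 0], "translation": [7.4, -32.4, 0], "hand": 0}])

```text
time_s: 3.98
eef_pos: [545.5, -228.9, 169.2]
ee_rot: [0.0, -0.208, 0.978, -0.0]
force: [0.2, 1.0, -0.7]
grip_width: 0.168
grip_force: 39.2
```

Request:
move_arm(moves=[{"turn": [0, 0, 0], "translation": [7.4, -32, 0], "hand": 0}, {"turn": [0, 0, 0], "translation": [0, 0, 0], "hand": 0}])

```text
time_s: 4.15
eef_pos: [551.8, -264.7, 168.7]
ee_rot: [0.0, -0.206, 0.979, -0.001]
force: [0.2, -0.8, -0.3]
grip_width: 0.167
grip_force: 39.3
```

```bash
python3 - <<'E'
from plan import *
plan(551.3,-259.4,42.5,114)
c=cam('side');cv2.imwrite('pics/c.png',cv2.resize(c['image'][20:240,250:490],None,fx=2.5,fy=2.5))
E
```

```text
t 4.15 pos [ 551.8 -264.7  168.7] turn [-0.002 -0.    -0.004] then shift [ -1.7   5.  126.2] grip 0.167 39.3
```

View pics/c.png

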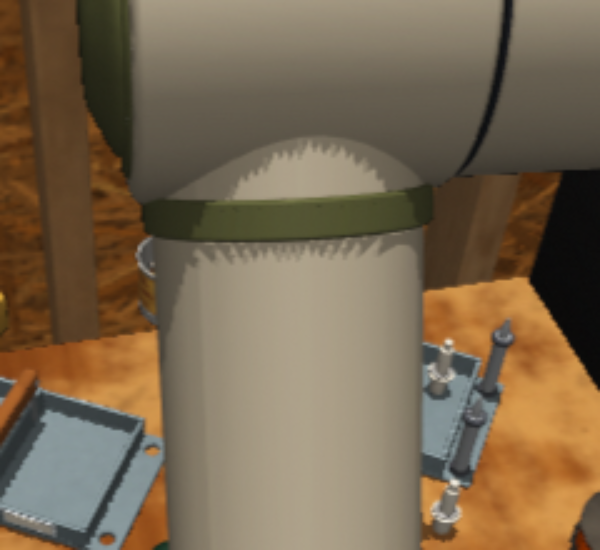

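Request:
move_arm(moves=[{"turn": [0, 0, 0], "translation": [0, 0, 30], "hand": 0}, {"turn": [0, 0, 0], "translation": [0, 0, 30], "hand": 0}, {"turn": [0, 0, 0], "translation": [0, 0, 25], "hand": 0}, {"turn": [0, 0, 0], "translation": [0, 0, 15], "hand": 0}, {"turn": [0, 0, 0], "translation": [0, 0, 10], "hand": 0}, {"turn": [0, 0, 0], "translation": [0, 0, 0], "hand": 0}, {"turn": [0, 0, 0], "translation": [0, 0, 0], "hand": 0}])

```text
time_s: 4.78
eef_pos: [552.0, -259.1, 59.5]
ee_rot: [0.0, -0.208, 0.978, -0.0]
force: [0.4, -0.1, -0.1]
grip_width: 0.167
grip_force: 39.3
```

```bash
python3 -c "
from plan import *
plan(551.3,-259.4,42.5,114)"
```

```text
t 4.78 pos [ 552.  -259.1   59.5] turn [-0.     0.     0.001] then shift [ 0.8  0.1 17. ] grip 0.167 39.3
```

Request:
move_arm(moves=[{"turn": [0, 0, 0], "translation": [0, 0, 8], "hand": 0}, {"turn": [0, 0, 0], "translation": [0, 0, 5], "hand": 0}, {"turn": [0, 0, 0], "translation": [0, 0, 1.5], "hand": 0}, {"turn": [0, 0, 0], "translation": [0, 0, 1], "hand": 0}, {"turn": [0, 0, 0], "translation": [0, 0, 0.5], "hand": 0}, {"turn": [0, 0, 0], "translation": [0, 0, 0], "hand": 0}])

```text
time_s: 5.28
eef_pos: [552.2, -259.6, 44.8]
ee_rot: [0.0, -0.208, 0.978, -0.001]
force: [-4.4, 2.7, 15.0]
grip_width: 0.172
grip_force: 41.5
```

Request:
move_arm(moves=[{"turn": [0, 0, 0], "translation": [0, 0, -0.5], "hand": 0.45}, {"turn": [0, 0, 0], "translation": [0, 0, 0], "hand": 0.45}, {"turn": [0, 0, 0], "translation": [0, 0, 0], "hand": 0.45}, {"turn": [0, 0, 0], "translation": [0, 0, -12], "hand": 0.45}, {"turn": [0, 0, 0], "translation": [0, 0, -25], "hand": 0.45}, {"turn": [0, 0, 0], "translation": [0, 0, -35], "hand": 0.45}, {"turn": [0, 0, 0], "translation": [0, 0, -35], "hand": 0.45}, {"turn": [0, 0, 0], "translation": [0, 0, -10], "hand": 0.45}])

```text
time_s: 5.95
eef_pos: [553.3, -260.4, 166.8]
ee_rot: [0.003, -0.208, 0.978, -0.003]
force: [0.3, 0.5, 0.6]
grip_width: 0.451
grip_force: 0.0
```

```bash
python3 -c "
from plan import *
plan(373.2,-237,162,114)"
```

```text
t 5.95 pos [ 553.3 -260.4  166.8] turn [-0.008  0.004  0.001] then shift [155.   94.6   4.8] grip 0.451 0.0
```

Request:
move_arm(moves=[{"turn": [0, 0, 0], "translation": [25.7, 15.5, 0], "hand": 0.45}, {"turn": [0, 0, 0], "translation": [25.7, 15.5, 0], "hand": 0.45}, {"turn": [0, 0, 0], "translation": [25.7, 15.5, 0], "hand": 0.45}, {"turn": [0, 0, 0], "translation": [25.7, 15.5, 0], "hand": 0.45}, {"turn": [0, 0, 0], "translation": [25.7, 15.5, 0], "hand": 0.45}, {"turn": [0, 0, 0], "translation": [25.7, 15.5, 0], "hand": 0.45}, {"turn": [0, 0, 0], "translation": [0, 0, 20], "hand": 0.45}, {"turn": [0, 0, 0], "translation": [0, 0, 20], "hand": 0.45}, {"turn": [0, 0, 0], "translation": [0, 0, 10], "hand": 0.45}, {"turn": [0, 0, 0], "translation": [0, 0, 0], "hand": 0.45}])

```text
time_s: 6.78
eef_pos: [372.3, -236.6, 109.1]
ee_rot: [-0.001, -0.208, 0.978, 0.001]
force: [-0.1, -0.5, -0.7]
grip_width: 0.45
grip_force: 0.0
```

```bash
python3 - <<'E'
from plan import *
plan(373.2,-237,46,114)
c=cam('side');cv2.imwrite('pics/d.png',cv2.resize(c['image'][60:280,300:540],None,fx=2.5,fy=2.5))
E
```

```text
t 6.78 pos [ 372.3 -236.6  109.1] turn [ 0.003 -0.001 -0.   ] then shift [-0.7 -0.7 63.1] grip 0.45 0.0
```

View pics/d.png

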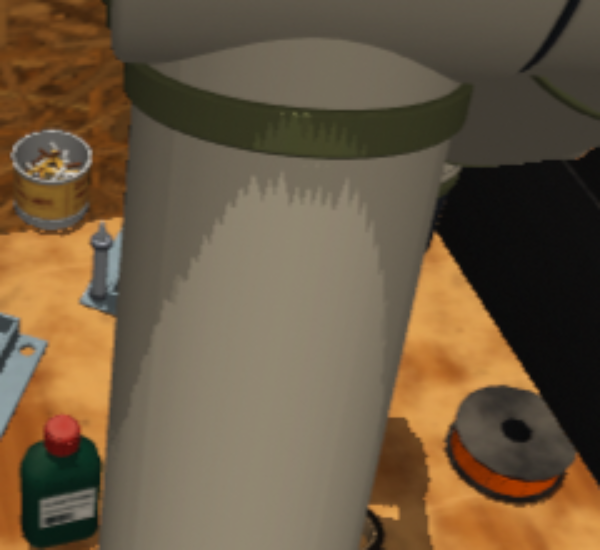

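Request:
move_arm(moves=[{"turn": [0, 0, 0], "translation": [0, 0, 20], "hand": 0.45}, {"turn": [0, 0, 0], "translation": [0, 0, 20], "hand": 0.45}, {"turn": [0, 0, 0], "translation": [0, 0, 15], "hand": 0.45}, {"turn": [0, 0, 0], "translation": [0, 0, 8], "hand": 0.45}, {"turn": [0, 0, 0], "translation": [0, 0, 0], "hand": 0.45}, {"turn": [0, 0, 0], "translation": [0, 0, 0], "hand": 0.45}])

```text
time_s: 7.33
eef_pos: [373.5, -237.6, 48.1]
ee_rot: [0.0, -0.208, 0.978, -0.0]
force: [0.3, -0.0, -0.2]
grip_width: 0.452
grip_force: 0.0
```

Request:
move_arm(moves=[{"turn": [0, 0, 0], "translation": [0, 0, 0], "hand": 0}, {"turn": [0, 0, 0], "translation": [0, 0, 0], "hand": 0}, {"turn": [0, 0, 0], "translation": [0, 0, 0], "hand": 0}, {"turn": [0, 0, 0], "translation": [0, 0, 0], "hand": 0}], grip_force=35)

```text
time_s: 7.67
eef_pos: [373.5, -237.8, 48.1]
ee_rot: [0.001, -0.208, 0.978, -0.001]
force: [-0.8, -0.1, 7.4]
grip_width: 0.117
grip_force: 34.3
```

```bash
python3 -c "
from plan import *
plan(469,-296,140,114)"
```

```text
t 7.67 pos [ 373.5 -237.8   48.1] turn [-0.002  0.001  0.   ] then shift [-63.5 -92.  -91.9] grip 0.117 34.3
```

Request:
move_arm(moves=[{"turn": [0, 0, 0], "translation": [0, 0, -12], "hand": 0}, {"turn": [0, 0, 0], "translation": [0, 0, -25], "hand": 0}, {"turn": [0, 0, 0], "translation": [0, 0, -35], "hand": 0}, {"turn": [0, 0, 0], "translation": [0, 0, -30], "hand": 0}, {"turn": [0, 0, 0], "translation": [-15.9, -23, 0], "hand": 0}, {"turn": [0, 0, 0], "translation": [-15.9, -23, 0], "hand": 0}, {"turn": [0, 0, 0], "translation": [-15.9, -23, 0], "hand": 0}, {"turn": [0, 0, 0], "translation": [-15.9, -23, 0], "hand": 0}, {"turn": [0, 0, 0], "translation": [0, 0, 0], "hand": 0}, {"turn": [0, 0, 0], "translation": [0, 0, 0], "hand": 0}])

```text
time_s: 8.5
eef_pos: [468.8, -295.4, 148.7]
ee_rot: [-0.0, -0.208, 0.978, 0.0]
force: [-0.3, 0.2, -0.6]
grip_width: 0.111
grip_force: 34.1
```

```bash
python3 - <<'E'
from plan import *
plan(469,-296,53,114)
c=cam('top');cv2.imwrite('pics/e.png',cv2.resize(c['image'][110:330,210:450],None,fx=2.7,fy=2.7,interpolation=2))
E
```

```text
t 8.5 pos [ 468.8 -295.4  148.7] turn [ 0.001 -0.     0.001] then shift [ 0.1 -0.6 95.7] grip 0.111 34.1
```

View pics/e.png

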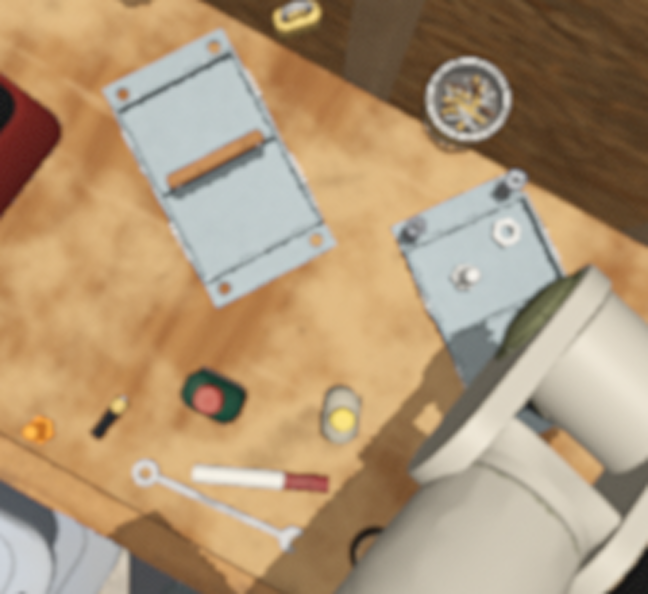

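Request:
move_arm(moves=[{"turn": [0, 0, 0], "translation": [0, 0, 30], "hand": 0}, {"turn": [0, 0, 0], "translation": [0, 0, 30], "hand": 0}, {"turn": [0, 0, 0], "translation": [0, 0, 20], "hand": 0}, {"turn": [0, 0, 0], "translation": [0, 0, 9], "hand": 0}, {"turn": [0, 0, 0], "translation": [0, 0, 3], "hand": 0}, {"turn": [0, 0, 0], "translation": [0, 0, 1], "hand": 0}, {"turn": [0, 0, 0], "translation": [0, 0, 1], "hand": 0}, {"turn": [0, 0, 0], "translation": [0, 0, 0], "hand": 0}, {"turn": [0, 0, 0], "translation": [0, 0, 0], "hand": 0}])

```text
time_s: 9.3
eef_pos: [468.9, -295.7, 56.3]
ee_rot: [0.0, -0.208, 0.978, -0.001]
force: [-1.0, -0.4, -0.3]
grip_width: 0.114
grip_force: 34.1
```

```bash
python3 - <<'E'
from plan import *
plan(469,-296,53,114)
c=cam('top');W=pts(c).reshape(-1,3);d=np.hypot(W[:,0]-552,W[:,1]+259)
for lo,hi in((8,18),(18,40),(40,60)):
    P=W[(d<25)&(W[:,2]>lo)&(W[:,2]<hi)];print(lo,len(P),P.mean(0).round(1) if len(P) else '',P.max(0) if len(P) else '')
E
```

```text
t 9.3 pos [ 468.9 -295.7   56.3] turn [-0.002  0.001  0.   ] then shift [ 0.1 -0.3  3.3] grip 0.114 34.1
8 45 [ 551.4 -257.    12.5] [ 576.18284685 -235.03546544   17.88249739]
18 15 [ 551.2 -255.    22.7] [ 562.72886524 -249.29214023   33.69404575]
40 36 [ 552.5 -259.4   53.3] [ 558.83821901 -252.98712325   59.00876638]
```

Request:
move_arm(moves=[{"turn": [0, 0, 0], "translation": [0, 0, 1.5], "hand": 0}, {"turn": [0, 0, 0], "translation": [0, 0, 1], "hand": 0}, {"turn": [0, 0, 0], "translation": [0, 0, 0.7], "hand": 0}, {"turn": [0, 0, 0], "translation": [0, 0, 0], "hand": 0}])

```text
time_s: 9.68
eef_pos: [469.0, -295.7, 53.1]
ee_rot: [0.0, -0.208, 0.978, -0.001]
force: [-1.7, 1.7, 8.2]
grip_width: 0.112
grip_force: 34.7
```

Request:
move_arm(moves=[{"turn": [0, 0, 0], "translation": [0, 0, 0], "hand": 0.4}, {"turn": [0, 0, 0], "translation": [0, 0, 0], "hand": 0.4}, {"turn": [0, 0, 0], "translation": [0, 0, 0], "hand": 0.4}, {"turn": [0, 0, 0], "translation": [0, 0, -12], "hand": 0.4}, {"turn": [0, 0, 0], "translation": [0, 0, -25], "hand": 0.4}, {"turn": [0, 0, 0], "translation": [0, 0, -35], "hand": 0.4}, {"turn": [0, 0, 0], "translation": [0, 0, -35], "hand": 0.4}, {"turn": [0, 0, 0], "translation": [0, 0, -35], "hand": 0.4}])

```text
time_s: 10.35
eef_pos: [468.3, -295.2, 195.5]
ee_rot: [-0.0, -0.208, 0.978, 0.0]
force: [0.8, -0.1, 0.3]
grip_width: 0.4
grip_force: 0.0
```

```bash
python3 -c "
from plan import *
plan(662,-24.1,195,27.1)"
```

```text
t 10.35 pos [ 468.3 -295.2  195.5] turn [ 0.000e+00 -1.000e-03  1.517e+00] then shift [153.1 295.9   0.5] grip 0.4 0.0
```

Request:
move_arm(moves=[{"turn": [0, 0, 0.12], "translation": [0, 0, 0], "hand": 0.4}, {"turn": [0, 0, 0.12], "translation": [0, 0, 0], "hand": 0.4}, {"turn": [0, 0, 0.12], "translation": [0, 0, 0], "hand": 0.4}, {"turn": [0, 0, 0.12], "translation": [0, 0, 0], "hand": 0.4}, {"turn": [0, 0, 0.12], "translation": [0, 0, 0], "hand": 0.4}, {"turn": [0, 0, 0.12], "translation": [0, 0, 0], "hand": 0.4}, {"turn": [0, 0, 0.12], "translation": [0, 0, 0], "hand": 0.4}, {"turn": [0, 0, 0.12], "translation": [0, 0, 0], "hand": 0.4}, {"turn": [0, 0, 0.12], "translation": [0, 0, 0], "hand": 0.4}, {"turn": [0, 0, 0.12], "translation": [0, 0, 0], "hand": 0.4}])

```text
time_s: 11.18
eef_pos: [468.5, -295.4, 193.9]
ee_rot: [-0.0, 0.383, 0.924, 0.0]
force: [-0.1, -0.5, -0.4]
grip_width: 0.397
grip_force: 0.0
```

Request:
move_arm(moves=[{"turn": [0, 0, 0.12], "translation": [0, 0, 0], "hand": 0.4}, {"turn": [0, 0, 0.12], "translation": [0, 0, 0], "hand": 0.4}, {"turn": [0, 0, 0.077], "translation": [0, 0, 0], "hand": 0.4}, {"turn": [0, 0, 0], "translation": [15.3, 29.6, 0], "hand": 0.4}, {"turn": [0, 0, 0], "translation": [15.3, 29.6, 0], "hand": 0.4}, {"turn": [0, 0, 0], "translation": [15.3, 29.6, 0], "hand": 0.4}, {"turn": [0, 0, 0], "translation": [15.3, 29.6, 0], "hand": 0.4}, {"turn": [0, 0, 0], "translation": [15.3, 29.6, 0], "hand": 0.4}, {"turn": [0, 0, 0], "translation": [15.3, 29.6, 0], "hand": 0.4}, {"turn": [0, 0, 0], "translation": [15.3, 29.6, 0], "hand": 0.4}])

```text
time_s: 12.02
eef_pos: [604.9, -104.1, 193.9]
ee_rot: [-0.0, 0.522, 0.853, -0.0]
force: [0.0, -0.3, -0.3]
grip_width: 0.402
grip_force: 0.0
```

Request:
move_arm(moves=[{"turn": [0, 0, 0], "translation": [15.3, 29.6, 0], "hand": 0.45}, {"turn": [0, 0, 0], "translation": [15.3, 29.6, 0], "hand": 0.45}, {"turn": [0, 0, 0], "translation": [15.3, 29.6, 0], "hand": 0.45}, {"turn": [0, 0, 0], "translation": [0, 0, 25], "hand": 0.45}, {"turn": [0, 0, 0], "translation": [0, 0, 30], "hand": 0.45}, {"turn": [0, 0, 0], "translation": [0, 0, 20], "hand": 0.45}, {"turn": [0, 0, 0], "translation": [0, 0, 0], "hand": 0.45}, {"turn": [0, 0, 0], "translation": [0, 0, 0], "hand": 0.45}])

```text
time_s: 12.68
eef_pos: [662.2, -24.4, 118.7]
ee_rot: [-0.001, 0.522, 0.853, -0.0]
force: [-0.2, -0.3, 1.8]
grip_width: 0.447
grip_force: 0.0
```

```bash
python3 - <<'E'
from plan import *
plan(662,-24.1,57,27.1)
c=cam('side');cv2.imwrite('pics/f.png',cv2.resize(c['image'][60:300,180:500],None,fx=2.5,fy=2.5))
W=pts(c).reshape(-1,3)
for nm,e in(('bolt',(552,-259)),('plug',(469,-296)),('old',(473,-355)),('nut',(595,-300))):
    P=W[(np.hypot(W[:,0]-e[0],W[:,1]-e[1])<15)&(W[:,2]>10)&(W[:,2]<80)];print(nm,len(P),P.mean(0).round(1),P[:,2].max(),P[P[:,2]>P[:,2].max()-8].mean(0).round(1))
E
```

```text
t 12.68 pos [662.2 -24.4 118.7] turn [-0.001 -0.001 -0.   ] then shift [ 0.3 -0.  61.7] grip 0.447 0.0
bolt 162 [ 548.4 -255.4   31.4] 58.87168605230772 [ 549.9 -258.7   54.1]
plug 142 [ 465.4 -291.7   36.8] 64.1750518389168 [ 466.7 -294.5   60.6]
old 138 [ 469.5 -349.9   36. ] 63.84951641364122 [ 471.3 -352.8   60.8]
nut 26 [ 585.7 -294.4   15.5] 19.325393982181495 [ 585.  -295.4   16.1]
```

View pics/f.png

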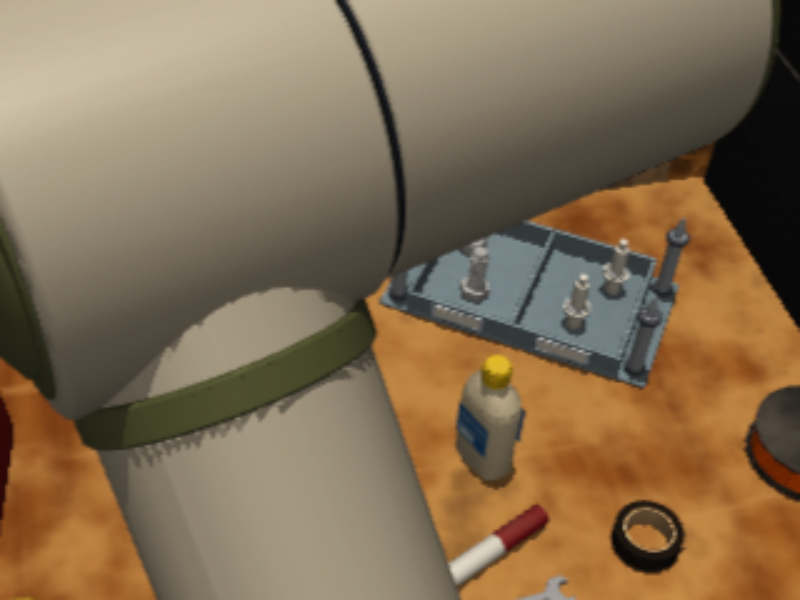

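Request:
move_arm(moves=[{"turn": [0, 0, 0], "translation": [0, 0, 25], "hand": 0.45}, {"turn": [0, 0, 0], "translation": [0, 0, 20], "hand": 0.45}, {"turn": [0, 0, 0], "translation": [0, 0, 14], "hand": 0.45}, {"turn": [0, 0, 0], "translation": [0, 0, 0], "hand": 0.45}, {"turn": [0, 0, 0], "translation": [0, 0, 0], "hand": 0}, {"turn": [0, 0, 0], "translation": [0, 0, 0], "hand": 0}, {"turn": [0, 0, 0], "translation": [0, 0, 0], "hand": 0}, {"turn": [0, 0, 0], "translation": [0, 0, 0], "hand": 0}, {"turn": [0, 0, 0], "translation": [0, 0, 0], "hand": 0}], grip_force=90)

```text
time_s: 13.48
eef_pos: [663.5, -24.7, 62.8]
ee_rot: [0.002, 0.522, 0.853, 0.001]
force: [-0.2, 0.6, 8.2]
grip_width: 0.138
grip_force: 89.3
```

Request:
move_arm(moves=[{"turn": [0, 0, 0], "translation": [0, 0, -8], "hand": 0}, {"turn": [0, 0, 0], "translation": [0, 0, -20], "hand": 0}, {"turn": [0, 0, 0], "translation": [0, 0, -25], "hand": 0}, {"turn": [0, 0, 0], "translation": [0, 0, -30], "hand": 0}, {"turn": [0, 0, 0], "translation": [0, 0, -30], "hand": 0}, {"turn": [0, 0, 0], "translation": [0, 0, -20], "hand": 0}, {"turn": [0, 0, 0], "translation": [0, 0, -7], "hand": 0}, {"turn": [0, 0, 0], "translation": [0, 0, 0], "hand": 0}, {"turn": [0, 0, 0], "translation": [0, 0, 0], "hand": 0}])

```text
time_s: 14.23
eef_pos: [662.0, -24.3, 199.0]
ee_rot: [-0.001, 0.522, 0.853, -0.0]
force: [0.0, 0.2, -4.5]
grip_width: 0.142
grip_force: 88.3
```

```bash
python3 - <<'E'
from plan import *
plan(518.3,-296,196,24)
s=sense();print(s['force'],s['wrist_torque'])
E
```

```text
t 14.23 pos [662.  -24.3 199. ] turn [-0.001 -0.001  0.054] then shift [-189.8 -241.8    3. ] grip 0.142 88.3
[ 0.00969068  0.15696221 -4.47995144] [ 0.01452198 -0.0258244   0.04556123]
```

Request:
move_arm(moves=[{"turn": [0, 0, 0.054], "translation": [0, 0, 0], "hand": 0}, {"turn": [0, 0, 0], "translation": [-8, -10, 0], "hand": 0}, {"turn": [0, 0, 0], "translation": [-16, -21, 0], "hand": 0}, {"turn": [0, 0, 0], "translation": [-21, -26.5, 0], "hand": 0}, {"turn": [0, 0, 0], "translation": [-21, -26.5, 0], "hand": 0}, {"turn": [0, 0, 0], "translation": [-21, -26.5, 0], "hand": 0}, {"turn": [0, 0, 0], "translation": [-21, -26.5, 0], "hand": 0}, {"turn": [0, 0, 0], "translation": [-21, -26.5, 0], "hand": 0}, {"turn": [0, 0, 0], "translation": [-21, -26.5, 0], "hand": 0}, {"turn": [0, 0, 0], "translation": [-17, -22, 0], "hand": 0}])

```text
time_s: 15.07
eef_pos: [534.5, -265.3, 198.6]
ee_rot: [-0.001, 0.545, 0.839, -0.0]
force: [1.3, -0.5, -3.2]
grip_width: 0.147
grip_force: 88.3
```

Request:
move_arm(moves=[{"turn": [0, 0, 0], "translation": [-14, -18, 0], "hand": 0}, {"turn": [0, 0, 0], "translation": [-8.8, -11.8, 0], "hand": 0}, {"turn": [0, 0, 0], "translation": [0, 0, 10], "hand": 0}, {"turn": [0, 0, 0], "translation": [0, 0, 10], "hand": 0}, {"turn": [0, 0, 0], "translation": [0, 0, 0], "hand": 0}, {"turn": [0, 0, 0], "translation": [0, 0, 0], "hand": 0}, {"turn": [0, 0, 0], "translation": [0, 0, 0], "hand": 0}])

```text
time_s: 15.65
eef_pos: [519.2, -295.2, 180.0]
ee_rot: [-0.0, 0.544, 0.839, 0.0]
force: [-0.6, 0.3, -3.5]
grip_width: 0.141
grip_force: 88.1
```

```bash
python3 - <<'E'
from plan import *
plan(518.3,-296,176,24)
for n in('side','top'):
    c=cam(n);cv2.imwrite(f'pics/g_{n}.png',c['image']);np.savez(f'{n}1.npz',**c)
a=cv2.imread('pics/g_side.png')[40:290,230:550];b=cv2.imread('pics/g_top.png')[120:320,300:480]
cv2.imwrite('pics/g.png',np.hstack([cv2.resize(a,(480,375)),cv2.resize(b,(338,375))])[:,:800])
E
```

```text
t 15.65 pos [ 519.2 -295.2  180. ] turn [-0.    -0.     0.002] then shift [-0.3 -1.2  4. ] grip 0.141 88.1
```

View pics/g.png

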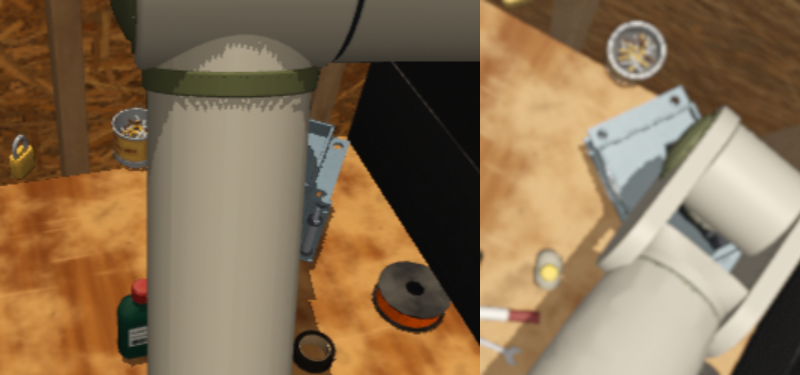

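```bash
python3 - <<'E'
from h import *
c=dict(np.load('top1.npz'));W=pts(c);g=cv2.cvtColor(c['image'],cv2.COLOR_BGR2GRAY)
for u,v in((365,191),(406.5,172)):
    u0,v0=int(u)-8,int(v)-8
    p=g[v0:v0+17,u0:u0+17].astype(float);w=W[v0:v0+17,u0:u0+17]
    yy,xx=np.mgrid[0:17,0:17];near=np.hypot(xx-8,yy-8)<5.5
    h=np.nanmedian(w[2:15,2:15,2]); th=np.clip(np.median(p[near])-15-p,0,None)*near
    cu,cv_=u0+(xx*th).sum()/th.sum(),v0+(yy*th).sum()/th.sum()
    print('plane',h,'hole px',cu,cv_,'world',ray(c,cu,cv_,h).round(1))
    print(p[3:14,3:14].astype(int)); 
c=dict(np.load('side1.npz'));W=pts(c).reshape(-1,3)
# side: near hole area heights
R=np.array([[.4067,-.9135],[.9135,.4067]])
L=(W[:,:2]-[518.3,-296])@R.T
P=(W[:,2]>105)&(W[:,2]<160)&(L[:,1]<-97)&(L[:,1]>-125)&(abs(L[:,0])<70)
print(P.sum(),np.c_[L,W[:,2:]][P].mean(0),np.c_[L,W[:,2:]][P].min(0),np.c_[L,W[:,2:]][P].max(0))
E
```

```text
plane 122.08832932380436 hole px 364.55143160127255 191.20042417815483 world [ 597.3 -205.2  122.1]
[[192 196 198 202 205 207 206 207 206 206 207]
 [200 204 205 205 203 203 205 206 205 206 206]
 [207 207 203 193 186 189 195 201 205 206 206]
 [208 205 190 166 159 171 180 191 201 206 206]
 [208 201 171 131 121 138 153 175 196 205 206]
 [207 197 161 114 101 109 120 152 188 203 206]
 [207 199 171 135 125 125 120 151 189 204 207]
 [204 205 189 166 155 152 152 173 196 203 203]
 [196 206 203 192 181 179 180 189 197 197 194]
 [184 205 208 205 199 194 191 188 188 186 179]
 [169 198 207 205 199 191 187 181 178 175 169]]
plane 121.06125141476208 hole px 406.4148099606815 171.7024901703801 world [ 642.  -304.5  121.1]
[[ 99 121 144 167 183 184 162 117  78  67  67]
 [148 169 183 193 198 196 182 141  91  64  61]
 [184 190 194 197 198 199 192 163 115  72  58]
 [189 183 178 182 189 197 197 182 144  92  61]
 [172 146 136 142 164 186 197 192 165 118  77]
 [150 106  82  91 129 169 192 196 182 143  92]
 [140  96  71  65 102 156 187 197 192 163 116]
 [156 133 108  82 105 156 188 197 195 175 141]
 [181 173 150 124 137 171 190 193 189 174 157]
 [193 187 172 164 171 183 187 183 178 169 158]
 [198 194 190 187 186 182 178 172 167 159 140]]
491 [  -6.80077866 -108.03818097  121.82898991] [ -68.4655348  -118.65575193  115.9093124 ] [ 64.8907749  -97.00813863 125.43299399]
```

```bash
python3 - <<'E'
from h import *
def f(n,u0,v0,u1,v1,h):
    c=dict(np.load(n));im=c['image'][v0:v1,u0:u1].astype(int)
    return c,im
c,im=f('side1.npz',435,120,480,160,122)
e=[439.9,-384.4,122] # where the hole should be, side-cam frame
p=c['R']@np.array(e)+c['t'];print('expected px',p[:2]/p[2]*c['f']+[c['cx'],c['cy']])
s=c['image'][:,:,2].astype(int)-c['image'][:,:,0]
m=((s>15)*255).astype(np.uint8)[120:165,430:480]
n,l,st,ce=cv2.connectedComponentsWithStats(m)
for i in range(1,n):
    if st[i,4]<200: print(st[i],ce[i]+[430,120],ray(c,*(ce[i]+[430,120]),122).round(1),ray(c,*(ce[i]+[430,120]),117).round(1))
cv2.imwrite('pics/h.png',np.hstack([cv2.resize(c['image'][110:170,420:480],None,fx=6.5,fy=6.5,interpolation=2),cv2.resize(np.load('top1.npz')['image'][160:220,350:410],None,fx=6.5,fy=6.5,interpolation=2)]))
E
```

```text
expected px [455.70903753 136.6275752 ]
[  0   0   6  45 186] [431.64516129 139.6344086 ] [ 467.2 -340.4  122. ] [ 470.1 -345.5  117. ]
[ 11   0  25  14 167] [456.38323353 124.95209581] [ 461.2 -415.6  122. ] [ 464.1 -421.4  117. ]
[22 16  6  4 17] [454.52941176 137.41176471] [ 440.1 -380.6  122. ] [ 442.7 -386.1  117. ]
```

View pics/h.png

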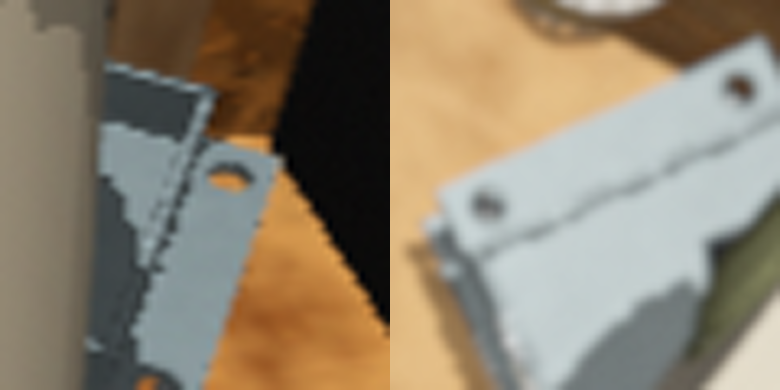

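Request:
move_arm(moves=[{"turn": [0, 0, 0], "translation": [-1.9, -1.4, 0], "hand": 0}, {"turn": [0, 0, 0], "translation": [0, 0, 8], "hand": 0}, {"turn": [0, 0, 0], "translation": [0, 0, 8], "hand": 0}, {"turn": [0, 0, 0], "translation": [0, 0, 6], "hand": 0}, {"turn": [0, 0, 0], "translation": [0, 0, 4], "hand": 0}, {"turn": [0, 0, 0], "translation": [0, 0, 3], "hand": 0}, {"turn": [0, 0, 0], "translation": [0, 0, 2], "hand": 0}, {"turn": [0, 0, 0], "translation": [0, 0, 0], "hand": 0}, {"turn": [0, 0, 0], "translation": [0, 0, 0], "hand": 0}])

```text
time_s: 16.5
eef_pos: [518.3, -298.5, 149.2]
ee_rot: [0.0, 0.545, 0.839, -0.0]
force: [0.1, -0.3, -3.6]
grip_width: 0.145
grip_force: 88.3
```

Request:
move_arm(moves=[{"turn": [0, 0, 0], "translation": [0, 0, 2], "hand": 0}, {"turn": [0, 0, 0], "translation": [0, 0, 2], "hand": 0}, {"turn": [0, 0, 0], "translation": [0, 0, 2], "hand": 0}, {"turn": [0, 0, 0], "translation": [0, 0, 2], "hand": 0}, {"turn": [0, 0, 0], "translation": [0, 0, 0], "hand": 0}])

```text
time_s: 16.92
eef_pos: [518.1, -298.3, 140.6]
ee_rot: [-0.0, 0.545, 0.839, 0.0]
force: [0.3, -0.2, -3.8]
grip_width: 0.143
grip_force: 88.3
```

Request:
move_arm(moves=[{"turn": [0, 0, 0], "translation": [0, 0, 2], "hand": 0}, {"turn": [0, 0, 0], "translation": [0, 0, 2], "hand": 0}, {"turn": [0, 0, 0], "translation": [0, 0, 1], "hand": 0}, {"turn": [0, 0, 0], "translation": [0, 0, 0], "hand": 0}])

```text
time_s: 17.25
eef_pos: [518.1, -298.3, 135.8]
ee_rot: [-0.0, 0.545, 0.839, 0.0]
force: [0.4, -0.5, -4.0]
grip_width: 0.143
grip_force: 88.3
```

Request:
move_arm(moves=[{"turn": [0, 0, 0], "translation": [0, 0, 1], "hand": 0}, {"turn": [0, 0, 0], "translation": [0, 0, 1], "hand": 0}, {"turn": [0, 0, 0], "translation": [0, 0, 0], "hand": 0}])

```text
time_s: 17.5
eef_pos: [518.3, -298.4, 134.7]
ee_rot: [0.0, 0.545, 0.839, -0.0]
force: [-2.0, 2.1, 3.4]
grip_width: 0.144
grip_force: 89.2
```

Request:
move_arm(moves=[{"turn": [0, 0, 0], "translation": [0, 0, 0], "hand": 0.4}, {"turn": [0, 0, 0], "translation": [0, 0, 0], "hand": 0.4}, {"turn": [0, 0, 0], "translation": [0, 0, 0], "hand": 0.4}, {"turn": [0, 0, 0], "translation": [0, 0, -15], "hand": 0.4}, {"turn": [0, 0, 0], "translation": [0, 0, -25], "hand": 0.4}, {"turn": [0, 0, 0], "translation": [0, 0, -35], "hand": 0.4}, {"turn": [0, 0, 0], "translation": [0, 0, -35], "hand": 0.7}, {"turn": [0, 0, 0], "translation": [0, 0, 0], "hand": 0.7}])

```text
time_s: 18.17
eef_pos: [519.9, -299.7, 251.5]
ee_rot: [0.006, 0.545, 0.839, -0.001]
force: [0.9, 0.1, 0.5]
grip_width: 0.676
grip_force: 0.0
```

```bash
python3 -c "
from plan import *
plan(443.8,-20,220,-28)"
```

```text
t 18.17 pos [ 519.9 -299.7  251.5] turn [0.01  0.008 0.908] then shift [ 211.3 -198.5   31.5] grip 0.676 0.0
```

Request:
move_arm(moves=[{"turn": [0, 0, 0.1135], "translation": [0, 0, 0], "hand": 0.7}, {"turn": [0, 0, 0.1135], "translation": [0, 0, 0], "hand": 0.7}, {"turn": [0, 0, 0.1135], "translation": [0, 0, 0], "hand": 0.7}, {"turn": [0, 0, 0.1135], "translation": [0, 0, 0], "hand": 0.7}, {"turn": [0, 0, 0.1135], "translation": [0, 0, 0], "hand": 0.7}, {"turn": [0, 0, 0.1135], "translation": [0, 0, 0], "hand": 0.7}, {"turn": [0, 0, 0.1135], "translation": [0, 0, 0], "hand": 0.7}, {"turn": [0, 0, 0.1135], "translation": [0, 0, 0], "hand": 0.7}])

```text
time_s: 18.83
eef_pos: [518.3, -298.5, 244.0]
ee_rot: [0.0, 0.859, 0.512, 0.0]
force: [1.1, 0.4, -0.4]
grip_width: 0.699
grip_force: 0.0
```

Request:
move_arm(moves=[{"turn": [0, 0, 0], "translation": [26.3, -24.5, 0], "hand": 0.7}, {"turn": [0, 0, 0], "translation": [26.3, -24.5, 0], "hand": 0.7}, {"turn": [0, 0, 0], "translation": [26.3, -24.5, 0], "hand": 0.7}, {"turn": [0, 0, 0], "translation": [26.3, -24.5, 0], "hand": 0.7}, {"turn": [0, 0, 0], "translation": [26.3, -24.5, 0], "hand": 0.7}, {"turn": [0, 0, 0], "translation": [26.3, -24.5, 0], "hand": 0.7}, {"turn": [0, 0, 0], "translation": [26.3, -24.5, 0], "hand": 0.7}, {"turn": [0, 0, 0], "translation": [26.3, -24.5, 0], "hand": 0.7}, {"turn": [0, 0, 0], "translation": [0, 0, 0], "hand": 0.7}, {"turn": [0, 0, 0], "translation": [0, 0, 0], "hand": 0.7}])

```text
time_s: 19.67
eef_pos: [443.9, -19.4, 244.4]
ee_rot: [0.0, 0.857, 0.516, 0.0]
force: [0.2, -0.3, -1.4]
grip_width: 0.701
grip_force: 0.0
```

```bash
python3 - <<'E'
from plan import *
plan(443.8,-20,85,-28)
R=np.array([[.4067,-.9135],[.9135,.4067]])
ims=[]
for n in('top','side'):
    c=cam(n);W=pts(c).reshape(-1,3);L=np.c_[(W[:,:2]-[518.3,-296])@R.T,W[:,2]]
    m=(abs(L[:,0])<58)&(abs(L[:,1])<135)
    for s in(1,-1):
        P=L[m&(L[:,1]*s>97)&(L[:,1]*s<118)&(L[:,2]>65)&(L[:,2]<83)]
        print(n,s,'flange',len(P),np.median(P[:,2]) if len(P) else '',[ (np.median(P[(P[:,0]*t>20),2]).round(1)) for t in(1,-1)])
    for s in (1,-1):
      for t in(1,-1):
        P=L[(np.hypot(L[:,0]-50*t,L[:,1]-107*s)<9)&(L[:,2]>82)];print('  pin',t,s,P.mean(0).round(1) if len(P) else '')
    P=L[m&(L[:,2]>128)&(L[:,2]<145)];print('bar',np.round(P.mean(0),1),cv2.minAreaRect(P[:,:2].astype(np.float32)))
    im=c['image'];ims.append(cv2.resize(im[150:300,330:470] if n=='top' else im[100:250,310:490],(400,375)))
cv2.imwrite('pics/i.png',np.hstack(ims))
E
```

```text
t 19.67 pos [443.9 -19.4 244.4] turn [ 0.001 -0.     0.002] then shift [ -0.5   0.2 159.4] grip 0.701 0.0
top 1 flange 392 77.06918650783625 [np.float64(76.8), np.float64(77.1)]
top -1 flange 401 77.18383482077067 [np.float64(76.9), np.float64(77.3)]
  pin 1 1 [ 49.7 106.7  87. ]
  pin -1 1 [-49.3 107.6  86.2]
  pin 1 -1 [  51.1 -106.1   87.9]
  pin -1 -1 [ -48.4 -105.5   87.9]
bar [  0.7   1.  137.9] ((1.7077751159667969, 0.48983001708984375), (99.86480712890625, 15.331629753112793), 0.06887269765138626)
side 1 flange 0  [np.float64(nan), np.float64(nan)]
side -1 flange 0  [np.float64(nan), np.float64(nan)]
  pin 1 1 
  pin -1 1 
  pin 1 -1 
  pin -1 -1 
bar [nan nan nan] ((0.0, 0.0), (0.0, 0.0), 0.0)
  return _methods._mean(a, axis=axis, dtype=dtype,
  ret = ret.dtype.type(ret / rcount)
<stdin>:14: RuntimeWarning: Mean of empty slice.
  ret = um.true_divide(
```

View pics/i.png

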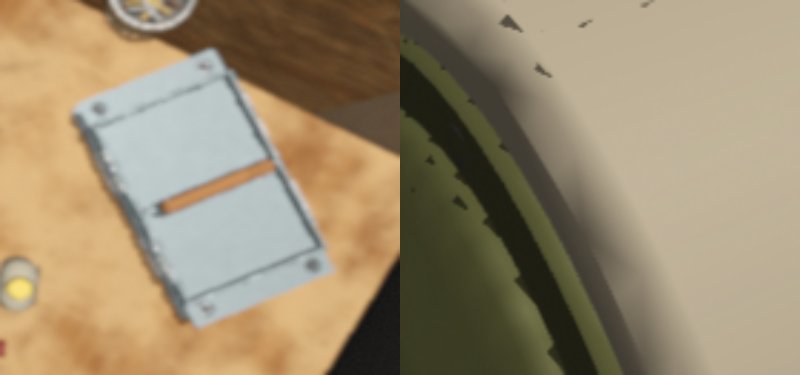

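Request:
move_arm(moves=[{"turn": [0, 0, 0], "translation": [0, 0, 30], "hand": 0.75}, {"turn": [0, 0, 0], "translation": [0, 0, 35], "hand": 0.75}, {"turn": [0, 0, 0], "translation": [0, 0, 35], "hand": 0.75}, {"turn": [0, 0, 0], "translation": [0, 0, 30], "hand": 0.75}, {"turn": [0, 0, 0], "translation": [0, 0, 20], "hand": 0.75}, {"turn": [0, 0, 0], "translation": [0, 0, 9], "hand": 0.75}, {"turn": [0, 0, 0], "translation": [0, 0, 0], "hand": 0.75}, {"turn": [0, 0, 0], "translation": [0, 0, 0], "hand": 0.75}])

```text
time_s: 20.43
eef_pos: [444.6, -21.3, 85.6]
ee_rot: [0.0, 0.857, 0.515, 0.0]
force: [-0.4, -0.0, 0.7]
grip_width: 0.75
grip_force: 0.0
```

Request:
move_arm(moves=[{"turn": [0, 0, 0], "translation": [0, 0, 0], "hand": 0}, {"turn": [0, 0, 0], "translation": [0, 0, 0], "hand": 0}, {"turn": [0, 0, 0], "translation": [0, 0, 0], "hand": 0}, {"turn": [0, 0, 0], "translation": [0, 0, 0], "hand": 0}, {"turn": [0, 0, 0], "translation": [0, 0, 0], "hand": 0}], grip_force=30)

```text
time_s: 20.85
eef_pos: [444.7, -20.9, 86.3]
ee_rot: [0.001, 0.857, 0.515, 0.001]
force: [-0.4, -0.0, 5.1]
grip_width: 0.41
grip_force: 29.9
```

Request:
move_arm(moves=[{"turn": [0, 0, 0], "translation": [0, 0, -10], "hand": 0}, {"turn": [0, 0, 0], "translation": [0, 0, -20], "hand": 0}, {"turn": [0, 0, 0], "translation": [0, 0, -30], "hand": 0}, {"turn": [0, 0, 0], "translation": [0, 0, -30], "hand": 0}, {"turn": [0, 0, 0], "translation": [0, 0, -30], "hand": 0}, {"turn": [0, 0, 0], "translation": [0, 0, -25], "hand": 0}, {"turn": [0, 0, 0], "translation": [0, 0, -15], "hand": 0}, {"turn": [0, 0, 0.1105], "translation": [0, 0, 0], "hand": 0}, {"turn": [0, 0, 0.1105], "translation": [0, 0, 0], "hand": 0}, {"turn": [0, 0, 0.1105], "translation": [0, 0, 0], "hand": 0}])

```text
time_s: 21.68
eef_pos: [444.0, -20.6, 246.0]
ee_rot: [0.001, 0.931, 0.364, 0.001]
force: [-0.6, -0.7, -0.4]
grip_width: 0.408
grip_force: 30.6
```

Request:
move_arm(moves=[{"turn": [0, 0, 0.1105], "translation": [0, 0, 0], "hand": 0}, {"turn": [0, 0, 0.1105], "translation": [0, 0, 0], "hand": 0}, {"turn": [0, 0, 0.1105], "translation": [0, 0, 0], "hand": 0}, {"turn": [0, 0, 0], "translation": [0, 0, 0], "hand": 0}, {"turn": [0, 0, 0], "translation": [0, 0, 0], "hand": 0}])

```text
time_s: 22.1
eef_pos: [444.0, -20.6, 245.5]
ee_rot: [0.0, 0.978, 0.21, 0.0]
force: [-0.2, -0.6, -0.1]
grip_width: 0.408
grip_force: 30.6
```

```bash
python3 -c "
from plan import *
plan(564,-277,243,-66)"
```

```text
t 22.1 pos [444.  -20.6 245.5] turn [ 0.001 -0.001  0.003] then shift [  5.3 283.1   2.5] grip 0.408 30.6
```

Request:
move_arm(moves=[{"turn": [0, 0, 0], "translation": [0.5, 15, 0], "hand": 0}, {"turn": [0, 0, 0], "translation": [0.5, 30, 0], "hand": 0}, {"turn": [0, 0, 0], "translation": [0.5, 35, 0], "hand": 0}, {"turn": [0, 0, 0], "translation": [0.5, 36, 0], "hand": 0}, {"turn": [0, 0, 0], "translation": [0.5, 36, 0], "hand": 0}, {"turn": [0, 0, 0], "translation": [0.5, 36, 0], "hand": 0}, {"turn": [0, 0, 0], "translation": [0.5, 35, 0], "hand": 0}, {"turn": [0, 0, 0], "translation": [0.5, 30, 0], "hand": 0}, {"turn": [0, 0, 0], "translation": [0.5, 20, 0], "hand": 0}, {"turn": [0, 0, 0], "translation": [0.5, 10, 0], "hand": 0}])

```text
time_s: 22.93
eef_pos: [564.0, -280.6, 244.2]
ee_rot: [0.0, 0.978, 0.208, -0.0]
force: [-0.0, 0.5, -1.6]
grip_width: 0.409
grip_force: 30.6
```

Request:
move_arm(moves=[{"turn": [0, 0, 0], "translation": [0, 0, 0], "hand": 0}, {"turn": [0, 0, 0], "translation": [0, 0, 25], "hand": 0}, {"turn": [0, 0, 0], "translation": [0, 0, 20], "hand": 0}, {"turn": [0, 0, 0], "translation": [0, 0, 15], "hand": 0}, {"turn": [0, 0, 0], "translation": [0, 0, 10], "hand": 0}, {"turn": [0, 0, 0], "translation": [0, 0, 4], "hand": 0}, {"turn": [0, 0, 0], "translation": [0, 0, 0], "hand": 0}, {"turn": [0, 0, 0], "translation": [0, 0, 0], "hand": 0}])

```text
time_s: 23.6
eef_pos: [564.0, -277.2, 172.1]
ee_rot: [0.001, 0.978, 0.208, 0.0]
force: [0.0, -0.0, -0.0]
grip_width: 0.409
grip_force: 30.6
```

```bash
python3 - <<'E'
from plan import *
plan(564,-277,163,-66)
c=cam('top');cv2.imwrite('pics/j.png',cv2.resize(c['image'][140:300,300:480],None,fx=3,fy=3))
E
```

```text
t 23.6 pos [ 564.  -277.2  172.1] turn [ 0.001 -0.001  0.001] then shift [ 0.1 -0.2  9.1] grip 0.409 30.6
```

View pics/j.png

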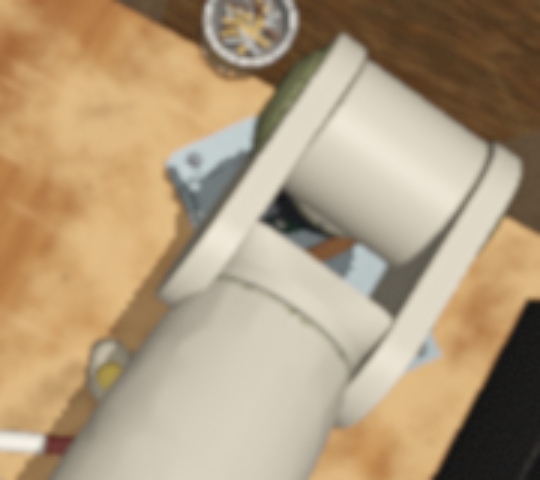

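Request:
move_arm(moves=[{"turn": [0, 0, 0], "translation": [0, 0, 4], "hand": 0}, {"turn": [0, 0, 0], "translation": [0, 0, 2.5], "hand": 0}, {"turn": [0, 0, 0], "translation": [0, 0, 1], "hand": 0}, {"turn": [0, 0, 0], "translation": [0, 0, 0.5], "hand": 0}, {"turn": [0, 0, 0], "translation": [0, 0, 0], "hand": 0}, {"turn": [0, 0, 0], "translation": [0, 0, 0], "hand": 0}])

```text
time_s: 24.15
eef_pos: [563.7, -277.1, 163.4]
ee_rot: [0.0, 0.978, 0.208, 0.0]
force: [-1.1, 1.1, 2.9]
grip_width: 0.409
grip_force: 31.0
```

Contact at the expected height; release and go for the cream bottle.

Request:
move_arm(moves=[{"turn": [0, 0, 0], "translation": [0, 0, 0], "hand": 0.65}, {"turn": [0, 0, 0], "translation": [0, 0, 0], "hand": 0.65}, {"turn": [0, 0, 0], "translation": [0, 0, 0], "hand": 0.65}, {"turn": [0, 0, 0], "translation": [0, 0, -15], "hand": 0.65}, {"turn": [0, 0, 0], "translation": [0, 0, -25], "hand": 0.65}, {"turn": [0, 0, 0], "translation": [0, 0, -30], "hand": 0.65}, {"turn": [0, 0, 0], "translation": [0, 0, -30], "hand": 0.65}, {"turn": [0, 0, 0], "translation": [0, 0, -10], "hand": 0.65}, {"turn": [0, 0, 0], "translation": [0, 0, 0], "hand": 0.65}])

```text
time_s: 24.9
eef_pos: [564.3, -277.6, 275.9]
ee_rot: [0.002, 0.978, 0.208, 0.002]
force: [-1.0, -0.9, 0.4]
grip_width: 0.652
grip_force: 0.0
```

```bash
python3 - <<'E'
from plan import *
plan(425,-136,273,-97.5)
c=cam('top');W=pts(c).reshape(-1,3);P=W[(np.hypot(W[:,0]-426,W[:,1]+136)<40)&(W[:,2]>55)&(W[:,2]<110)]
print(len(P),cv2.minAreaRect(P[:,:2].astype(np.float32)))
P=W[(W[:,2]>180)&(W[:,2]<208)&(np.hypot(W[:,0]-564,W[:,1]+277)<40)];print('green top',len(P),P.mean(0) if len(P) else'')
E
```

```text
t 24.9 pos [ 564.3 -277.6  275.9] turn [ 0.004 -0.004  0.55 ] then shift [-156.6 -122.2    2.9] grip 0.652 0.0
171 ((426.8120422363281, -136.2358856201172), (32.86417007446289, 48.75600051879883), 78.14501953125)
green top 0
```

Request:
move_arm(moves=[{"turn": [0, 0, 0.119], "translation": [0, 0, 0], "hand": 0.7}, {"turn": [0, 0, 0.119], "translation": [0, 0, 0], "hand": 0.7}, {"turn": [0, 0, 0.119], "translation": [0, 0, 0], "hand": 0.7}, {"turn": [0, 0, 0.119], "translation": [0, 0, 0], "hand": 0.7}, {"turn": [0, 0, 0.119], "translation": [0, 0, 0], "hand": 0.7}, {"turn": [0, 0, 0], "translation": [0, 0, 0], "hand": 0.7}])

```text
time_s: 25.45
eef_pos: [563.3, -276.9, 270.7]
ee_rot: [-0.001, 0.996, -0.09, -0.002]
force: [0.4, -0.2, -0.0]
grip_width: 0.699
grip_force: 0.0
```

Request:
move_arm(moves=[{"turn": [0, 0, 0], "translation": [-26.9, -19.1, 0], "hand": 0.7}, {"turn": [0, 0, 0], "translation": [-26.9, -19.1, 0], "hand": 0.7}, {"turn": [0, 0, 0], "translation": [-26.9, -19.1, 0], "hand": 0.7}, {"turn": [0, 0, 0], "translation": [-26.9, -19.1, 0], "hand": 0.7}, {"turn": [0, 0, 0], "translation": [-26.9, -19.1, 0], "hand": 0.7}, {"turn": [0, 0, 0], "translation": [-26.9, -19.1, 0], "hand": 0.7}, {"turn": [0, 0, 0], "translation": [0, 0, 30], "hand": 0.7}, {"turn": [0, 0, 0], "translation": [0, 0, 30], "hand": 0.7}, {"turn": [0, 0, 0], "translation": [0, 0, 20], "hand": 0.7}, {"turn": [0, 0, 0], "translation": [0, 0, 0], "hand": 0.7}])

```text
time_s: 26.28
eef_pos: [422.8, -134.7, 188.9]
ee_rot: [-0.002, 0.996, -0.086, -0.004]
force: [-0.8, -0.2, -0.3]
grip_width: 0.704
grip_force: 0.0
```

```bash
python3 - <<'E'
from plan import *
plan(425,-136,79,-100)
c=cam('top');W=pts(c).reshape(-1,3)
for lo,hi in((190,208),(140,184)):
    P=W[(W[:,2]>lo)&(W[:,2]<hi)&(np.hypot(W[:,0]-564,W[:,1]+277)<45)];print('green',len(P),P.mean(0).round(1),P.max(0),cv2.minAreaRect(P[:,:2].astype(np.float32)))
E
```

```text
t 26.28 pos [ 422.8 -134.7  188.9] turn [-0.003  0.008  0.002] then shift [  2.4   0.9 109.9] grip 0.704 0.0
green 107 [ 564.2 -275.5  201. ] [ 576.95039026 -264.37189392  205.69297851] ((564.8570556640625, -276.1744689941406), (23.045835494995117, 24.891841888427734), 67.28462982177734)
green 297 [ 562.3 -270.8  166.5] [ 592.58303303 -251.26008654  182.6532188 ] ((564.782958984375, -276.4604187011719), (57.2403678894043, 38.20522689819336), 24.68222427368164)
```

Request:
move_arm(moves=[{"turn": [0, 0, 0], "translation": [0, 0, 30], "hand": 0.7}, {"turn": [0, 0, 0], "translation": [0, 0, 30], "hand": 0.7}, {"turn": [0, 0, 0], "translation": [0, 0, 25], "hand": 0.7}, {"turn": [0, 0, 0], "translation": [0, 0, 16], "hand": 0.7}, {"turn": [0, 0, 0], "translation": [0, 0, 8], "hand": 0.7}, {"turn": [0, 0, 0], "translation": [0, 0, 0], "hand": 0.7}, {"turn": [0, 0, 0], "translation": [0, 0, 0], "hand": 0.7}])

```text
time_s: 26.92
eef_pos: [425.5, -136.4, 85.1]
ee_rot: [0.0, 0.996, -0.088, 0.001]
force: [-0.4, 0.2, 1.4]
grip_width: 0.704
grip_force: 0.0
```

Request:
move_arm(moves=[{"turn": [0, 0, 0], "translation": [0, 0, 0], "hand": 0}, {"turn": [0, 0, 0], "translation": [0, 0, 0], "hand": 0}, {"turn": [0, 0, 0], "translation": [0, 0, 0], "hand": 0}, {"turn": [0, 0, 0], "translation": [0, 0, 0], "hand": 0}, {"turn": [0, 0, 0], "translation": [0, 0, 0], "hand": 0}], grip_force=30)

```text
time_s: 27.33
eef_pos: [425.5, -136.4, 85.3]
ee_rot: [0.001, 0.996, -0.088, 0.001]
force: [-1.1, 0.9, 6.8]
grip_width: 0.352
grip_force: 29.5
```

Request:
move_arm(moves=[{"turn": [0, 0, 0], "translation": [0, 0, -10], "hand": 0}, {"turn": [0, 0, 0], "translation": [0, 0, -20], "hand": 0}, {"turn": [0, 0, 0], "translation": [0, 0, -30], "hand": 0}, {"turn": [0, 0, 0], "translation": [0, 0, -30], "hand": 0}, {"turn": [0, 0, 0], "translation": [0, 0, -30], "hand": 0}, {"turn": [0, 0, 0], "translation": [0, 0, -20], "hand": 0}, {"turn": [0, 0, 0], "translation": [0, 0, -10], "hand": 0}, {"turn": [0, 0, -0.1], "translation": [0, 0, 0], "hand": 0}, {"turn": [0, 0, -0.1], "translation": [0, 0, 0], "hand": 0}, {"turn": [0, 0, -0.1], "translation": [0, 0, 0], "hand": 0}])

```text
time_s: 28.17
eef_pos: [424.9, -136.0, 234.8]
ee_rot: [0.0, 0.998, 0.064, 0.0]
force: [0.2, -0.2, -1.5]
grip_width: 0.354
grip_force: 30.2
```

Request:
move_arm(moves=[{"turn": [0, 0, -0.1], "translation": [0, 0, 0], "hand": 0}, {"turn": [0, 0, -0.1], "translation": [0, 0, 0], "hand": 0}, {"turn": [0, 0, -0.094], "translation": [0, 0, 0], "hand": 0}, {"turn": [0, 0, 0], "translation": [0, 0, 0], "hand": 0}, {"turn": [0, 0, 0], "translation": [0, 0, 0], "hand": 0}])

```text
time_s: 28.58
eef_pos: [424.9, -136.0, 234.5]
ee_rot: [0.0, 0.979, 0.206, 0.0]
force: [0.6, 0.2, -1.4]
grip_width: 0.358
grip_force: 30.2
```

```bash
python3 -c "
from plan import *
plan(472.6,-317.5,235,-66)"
```

```text
t 28.58 pos [ 424.9 -136.   234.5] turn [ 0.001 -0.    -0.004] then shift [-30.2 185.2  -0.5] grip 0.358 30.2
```

Request:
move_arm(moves=[{"turn": [0, 0, 0], "translation": [-2.2, 14, 0], "hand": 0}, {"turn": [0, 0, 0], "translation": [-4, 25, 0], "hand": 0}, {"turn": [0, 0, 0], "translation": [-5, 30, 0], "hand": 0}, {"turn": [0, 0, 0], "translation": [-5, 31, 0], "hand": 0}, {"turn": [0, 0, 0], "translation": [-5, 30, 0], "hand": 0}, {"turn": [0, 0, 0], "translation": [-4, 25, 0], "hand": 0}, {"turn": [0, 0, 0], "translation": [-3, 20, 0], "hand": 0}, {"turn": [0, 0, 0], "translation": [-2, 10, 0], "hand": 0}, {"turn": [0, 0, 0], "translation": [0, 0, 0], "hand": 0}, {"turn": [0, 0, 0], "translation": [0, 0, 0], "hand": 0}])

```text
time_s: 29.42
eef_pos: [472.1, -317.2, 233.8]
ee_rot: [-0.0, 0.978, 0.207, -0.0]
force: [-0.3, 0.8, -0.6]
grip_width: 0.353
grip_force: 30.2
```

Request:
move_arm(moves=[{"turn": [0, 0, 0], "translation": [0, 0, 20], "hand": 0}, {"turn": [0, 0, 0], "translation": [0, 0, 20], "hand": 0}, {"turn": [0, 0, 0], "translation": [0, 0, 15], "hand": 0}, {"turn": [0, 0, 0], "translation": [0, 0, 8], "hand": 0}, {"turn": [0, 0, 0], "translation": [0, 0, 4], "hand": 0}, {"turn": [0, 0, 0], "translation": [0, 0, 0], "hand": 0}, {"turn": [0, 0, 0], "translation": [0, 0, 0], "hand": 0}])

```text
time_s: 30.0
eef_pos: [472.6, -317.3, 168.0]
ee_rot: [0.001, 0.978, 0.208, 0.0]
force: [0.5, -0.3, -0.1]
grip_width: 0.359
grip_force: 30.2
```

Expected contact at about 162.3.

Request:
move_arm(moves=[{"turn": [0, 0, 0], "translation": [0, 0, 3], "hand": 0}, {"turn": [0, 0, 0], "translation": [0, 0, 1.5], "hand": 0}, {"turn": [0, 0, 0], "translation": [0, 0, 1], "hand": 0}, {"turn": [0, 0, 0], "translation": [0, 0, 0.5], "hand": 0}, {"turn": [0, 0, 0], "translation": [0, 0, 0], "hand": 0}, {"turn": [0, 0, 0], "translation": [0, 0, 0], "hand": 0}])

```text
time_s: 30.5
eef_pos: [472.6, -317.6, 162.3]
ee_rot: [0.001, 0.978, 0.207, 0.001]
force: [-1.3, 0.7, 6.9]
grip_width: 0.354
grip_force: 31.0
```

Contact. Release, lift, and retreat toward the left for a clear view.

Request:
move_arm(moves=[{"turn": [0, 0, 0], "translation": [0, 0, 0], "hand": 0.6}, {"turn": [0, 0, 0], "translation": [0, 0, 0], "hand": 0.6}, {"turn": [0, 0, 0], "translation": [0, 0, 0], "hand": 0.6}, {"turn": [0, 0, 0], "translation": [0, 0, -15], "hand": 0.6}, {"turn": [0, 0, 0], "translation": [0, 0, -25], "hand": 0.6}, {"turn": [0, 0, 0], "translation": [0, 0, -30], "hand": 0.6}, {"turn": [0, 0, 0], "translation": [0, 0, -30], "hand": 0.6}, {"turn": [0, 0, 0], "translation": [0, -20, 0], "hand": 0.6}, {"turn": [0, 0, 0], "translation": [0, -33, 0], "hand": 0.6}, {"turn": [0, 0, 0], "translation": [0, -33, 0], "hand": 0.6}])

```text
time_s: 31.33
eef_pos: [436.8, -238.1, 260.9]
ee_rot: [0.0, 0.978, 0.207, 0.0]
force: [1.1, -0.1, 0.5]
grip_width: 0.598
grip_force: 0.0
```

Request:
move_arm(moves=[{"turn": [0, 0, 0], "translation": [0, -33, 0], "hand": 0.6}, {"turn": [0, 0, 0], "translation": [0, -33, 0], "hand": 0.6}, {"turn": [0, 0, 0], "translation": [0, -33, 0], "hand": 0.6}, {"turn": [0, 0, 0], "translation": [0, -33, 0], "hand": 0.6}, {"turn": [0, 0, 0], "translation": [0, -33, 0], "hand": 0.6}, {"turn": [0, 0, 0], "translation": [0, -33, 0], "hand": 0.6}, {"turn": [0, 0, 0], "translation": [0, -33, 0], "hand": 0.6}, {"turn": [0, 0, 0], "translation": [0, -33, 0], "hand": 0.6}, {"turn": [0, 0, 0], "translation": [0, -20, 0], "hand": 0.6}, {"turn": [0, 0, 0], "translation": [0, 0, 0], "hand": 0.6}])

```text
time_s: 32.17
eef_pos: [320.8, 23.2, 261.3]
ee_rot: [-0.0, 0.978, 0.209, 0.0]
force: [0.7, -0.1, 0.4]
grip_width: 0.602
grip_force: 0.0
```

```bash
python3 - <<'E'
from h import *
ims=[]
for n in('top','side'):
    c=cam(n);im=c['image'];ims.append(cv2.resize(im[140:300,320:460] if n=='top' else im[40:240,310:490],(400,450)))
    W=pts(c);L=W.reshape(-1,3)
    if n=='top':
        R=np.array([[.4067,-.9135],[.9135,.4067]]);L=np.c_[(L[:,:2]-[518.3,-296])@R.T,L[:,2]]
        for s in(1,-1): print([np.median(L[(L[:,1]*s>97)&(L[:,1]*s<118)&(L[:,0]*t>15)&(L[:,0]*t<58)&(L[:,2]>65)&(L[:,2]<83),2]).round(1) for t in(1,-1)])
        for s in(1,-1):
            P=L[(L[:,2]>185)&(L[:,2]<215)&(abs(L[:,0])<50)&(L[:,1]*s>0)&(L[:,1]*s<95)];print(P.mean(0).round(1),P[:,2].max())
cv2.imwrite('pics/k.png',np.hstack(ims))
E
```

```text
[np.float64(77.1), np.float64(76.9)]
[np.float64(77.2), np.float64(77.3)]
[ -0.4  50.3 200.4] 206.08878722880982
[  1.3 -48.4 191.3] 195.0232367047543
```

View pics/k.png

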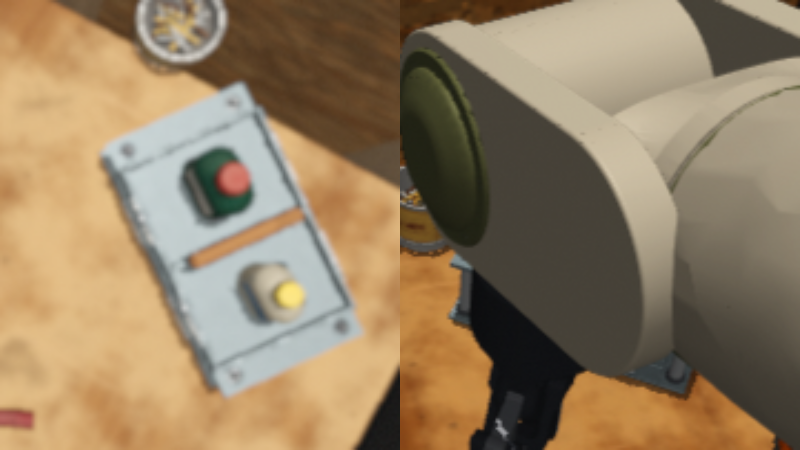

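The top view shows the green bottle at (225,180) and the cream bottle at (275,292), both upright on either side of the handle. The tray is level at about 77 mm, with the pins showing through all four holes.

```bash
python3 -c "
from rig import finish_job
print(finish_job())"
```

```text
the job is handed in; nothing more can be done
None
```

I packed the stand in the order asked and handed the job in at about 32 s: bolt and plug standing in their bays, tray level on all four collars, and the green and cream bottles upright on either side of the handle. I did not look at the lower bays again after the tray covered them.

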